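Half-open the rinse water valve

ROBOT

A 6-joint arm with a two-finger parallel gripper is mounted at the origin on the work surface. World frame = base frame: x ahead of the robot, y to its left, z up, the work surface at z = 0. Lengths are in mm, angles in rad, forces in N, time in s.
With the tool pointing down it reaches from about 250 to 850 mm from the base axis. Payload 12.5 kg.
Tool frame: the origin (TCP) lies between the finger pads; the fingertips stand 19 mm ahead of it and the grasp point (between the pads) is the TCP; z points along the fingers, y is the direction in which the jaws open and shut (so a half turn about z gives the same grasp; the last joint's range is limited). The gripper opens to 93 mm and grips with 3 to 60 N. Pads are 15 mm wide; open, the fingers measure 128 mm over their backs; the gripper's body (75 mm by 188 mm) begins 65 mm behind the grasp point.
Start: joints at [-1.376, 0.351, 1.652, -0, 1.139, -0.085], TCP at [151.91, -528.59, 237.633] pointing down, gripper open.
Joint ranges: [-2.75, 2.75], [-0.79, 2.1], [0.01, 2.65], [-1.57, 4.71], [0.07, 3.14], [-2.87, 2.87]. Speed limits (rad/s): [2.22, 2.22, 2.79, 3.14, 3.14, 3.14].

INTERFACE

Orientations are given as a unit quaternion [w, x, y, z].
In Python, from cell import r gives the robot as it stands.
- The arm moves only by the shell command python3 -m pendant 'ROWS' [OPENING] [FORCE]. ROWS is JSON, a list of rows, each a list of 2 entries, a list of its own where there are three numbers: the shift along the world's x, y, z in m, then the turn about the world's z in degrees. A call has exactly 5 rows; each row shifts and turns the pose as measured when the row begins; what a row does not reach is not made up. A row lasts 1/8 s, in which the tool goes at most 62.5 mm and 10.7 degrees, less where a joint would pass 70% of its speed; a pose out of reach is approached as far as the arm can. A call with a gripper value outside its range is refused whole. OPENING is the finger opening in m, from 0 to 0.093, set as the call begins (- or left out, the last holds). The fingers move at their own pace and stop on an object; FORCE is the grip in N (left out, the last holds). Time passes only in rows, so rows that do not move let the fingers close, or fill a call up. It gives the time, the measured TCP pose, the force and the opening at its end, in the units of the state.
- r.read_state(): the state, without advancing time (a new reading comes with each control period).
- r.get_image(name): name is "scene" or "side" or "wrist"; returns the picture (480x640x3 uint8, red, green, blue); there is no depth.
- r.camera_params(name): a dict with "vfov" (degrees; the focal length in pixels is half the picture's height over the tangent of half this angle, whatever the lens; pixels are square), "cx", "cy" (the principal point, pixels), "origin" and "attitude" of the camera in the world. Camera axes: x right, y down, z forward; pixel columns grow to the right and rows downward; lengths in mm; the calibration is good to about 2 mm. A picture is of the moment at which its call begins: read the wrist's pose just before it. camera_params takes no time and is no camera call; for the wrist camera it gives the pose at the moment of the call.
- r.close_job(): hands the job in, once; it reports no verdict.
The state is a dict: "clock": time; "joint_positions": joint angles; "qvel": joint speeds; "joint_torque": joint torques, N m; "eef_pos": TCP position; "ee_rot": TCP orientation; "force": force on the tool from outside, world axes, zero at the start; "torque": the same for the moment, N m; "gripper_width": finger opening in mm.
Only numpy, scipy, OpenCV 4.12 (cv2) and the standard library are available. Lean on these libraries where they do the work, as an engineer would, in place of code of your own. Each camera call takes 0.05 s, during which the arm holds its last target.

TASK

The dishes are ready to be rinsed: turn the handle of the blue water valve to half open, 45 degrees between its closed and fully open positions, and let go of it. Leave the yellow valve as it is set and do not shove the enamel cup.

Things in the scene. Friction and masses are not known exactly. Their poses are not given: they have to be found in the camera images.
- blue_grip (a point): Centre of the blue valve's handle, on its vertical turning axis, 103 mm above the plank. The handle is an upright flat bar 64 mm long (x axis, towards its white tip), 12 mm thick (y axis), 26 mm high (top at 116 mm), to pinch across its thickness. Under it an 8 mm thick stem, then a brass housing (top at 76 mm) in a copper pipe. The valve is fixed; its place and direction vary.
- blue_handle (a joint): Angle of the blue handle in rad: 0 = closed (bar straight across the pipe), pi/2 = fully open (bar along the pipe), a stop at each end. It grows as the handle turns counter-clockwise seen from above. It starts closed or a little open (up to 0.35) and stays where it is left; turning it takes about 0.06 N m.
- yellow_tip (a point): Top of the white end of the yellow handle, 28 mm out from its turning axis, 116 mm above the plank; x axis points outward along the bar. That valve is the same as the blue one, 20 to 50 cm to its left or right, its handle anywhere from closed to fully open. To be left alone.
- cup: Cream enamel tin cup, dark blue rim and handle, 80 mm across, 80 mm high, loose on the plank left of the valves; origin at the centre of its underside, handle reaches 66 mm out along its y axis. Beyond the valves stands a lidded glass container (124 by 174 mm, 70 mm high); a purple dish rack with plates, 230 mm high, stands at the far right.
Mind the look-alikes: they are no part of the job. What is shaped like the part that bears blue_grip but black or turquoise is not meant.

How it is judged:
By the outcome, as a careful person would: the job done as asked, in the order asked, and still so for the second after the job is handed in, with the robot touching nothing.
It also fails if it takes over 32 s, if anything falls off the work surface, if the arm or the gripper's body presses on something with over 40 N, if the wrist force passes 120 N, or if a joint passes its speed limit or range.

## Working session

There is one attempt and no reset: what is moved stays moved. The work goes in short steps, Python scripts to look and compute and a shell command to move; the robot and the scene stay as the last step left them, time stands still between calls to the robot, and variables do not carry over. Pictures are saved under pics/ and viewed, and the job is handed in when it is done.

```bash
mkdir -p pics; ls
python3 - <<'E'
from cell import r
import cv2
s=r.read_state();print(s)
for n in ("scene","side","wrist"):
    p=r.camera_params(n);print(n,p)
    cv2.imwrite(f"pics/{n}0.png",r.get_image(n)[:,:,::-1])
E
```

```text
pics
{'clock': 0.0, 'joint_positions': array([-1.37557207e+00,  3.51240236e-01,  1.65239085e+00, -2.25643004e-05,
        1.13908821e+00, -8.45924325e-02]), 'qvel': array([ 0.00100622, -0.00010819, -0.0023088 , -0.00139193,  0.00071058,
       -0.00130336]), 'joint_torque': array([-2.10728205e-03, -4.97324538e+01, -2.85253286e+01,  6.97829062e-02,
        2.58240238e-02, -1.03651373e-04]), 'eef_pos': array([ 151.86280964, -528.30136936,  237.11185628]), 'ee_rot': array([-5.61894290e-04,  9.90227966e-01,  1.39457012e-01, -4.13735069e-05]), 'force': array([-0.42658289, -0.02892333, -0.2945457 ]), 'torque': array([-0.0285286 , -0.04255287,  0.02964325]), 'gripper_width': 93.18044989714356}
scene {'vfov': 52.01709839231705, 'cx': 316.60611805878045, 'cy': 241.10015596542033, 'origin': array([999.06193626, 495.86526607, 942.57326839]), 'attitude': array([-0.1349735 ,  0.39722564,  0.85893151, -0.29365047])}
side {'vfov': 56.28634373258231, 'cx': 319.8033527546798, 'cy': 234.21124747662904, 'origin': array([ 250.45480364, -746.27317812,  614.08319618]), 'attitude': array([-0.49292078,  0.85781069, -0.13066735,  0.06415576])}
wrist {'vfov': 67.69356845475737, 'cx': 321.6811190910818, 'cy': 243.18242251774083, 'origin': array([ 230.85868868, -506.81829951,  384.88095487]), 'attitude': array([ 0.11615498,  0.79042287, -0.59487583, -0.08867049])}
```

View pics/scene0.png

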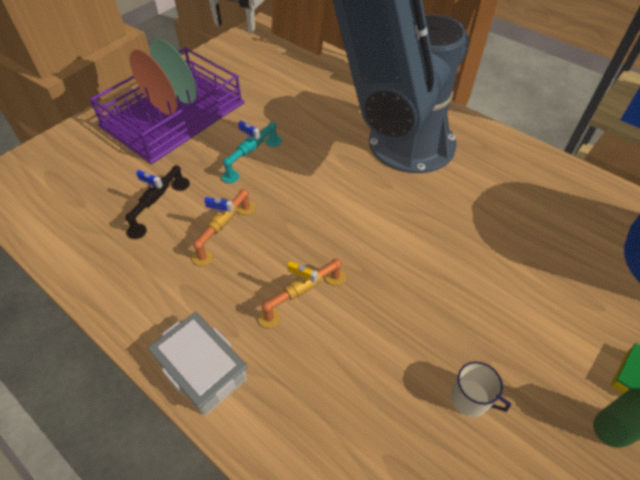

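View pics/side0.png

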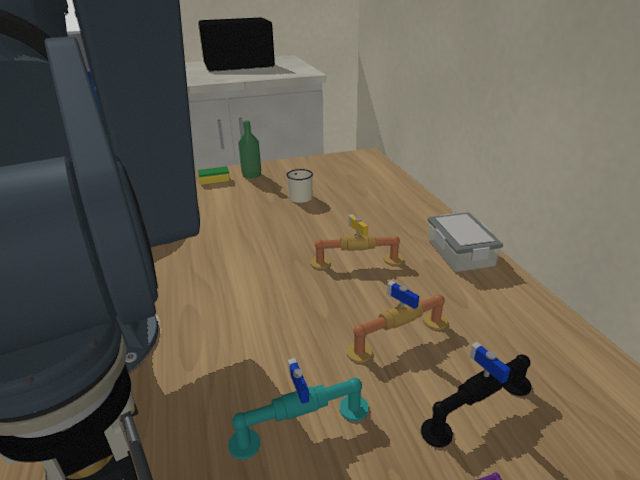

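View pics/wrist0.png

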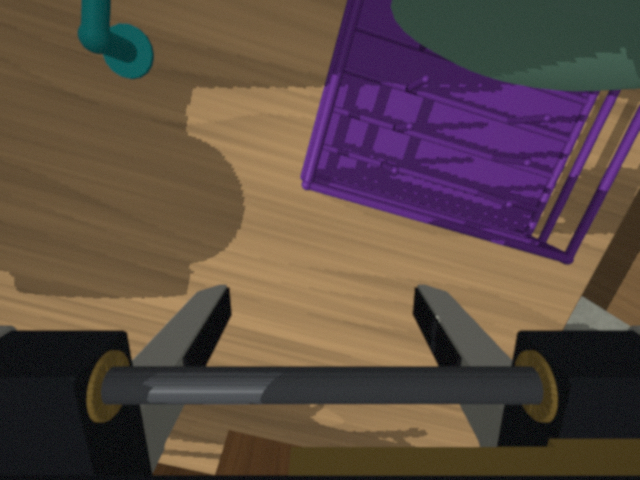

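Scene view: blue handles stand on a black pipe (150,180), a turquoise pipe (248,130) and a copper pipe (217,205), with the yellow valve at (303,270). Side view: black (490,362), turquoise (298,380), copper (403,293), yellow (358,227). The blue handle on the copper pipe with the brass housing fits the description. I'll confirm it in a crop and measure.

```bash
cat > h.py <<'E'
import numpy as np, cv2
from scipy.spatial.transform import Rotation as R
def cam(p):
    q=p["attitude"];return np.array(p["origin"]),R.from_quat([q[1],q[2],q[3],q[0]]).as_matrix(),240/np.tan(np.radians(p["vfov"]/2)),p["cx"],p["cy"]
def ray(p,u,v):
    o,M,f,cx,cy=cam(p);d=M@np.array([(u-cx)/f,(v-cy)/f,1]);return o,d/np.linalg.norm(d)
def plane(p,u,v,z):
    o,d=ray(p,u,v);return o+d*(z-o[2])/d[2]
def tri(a,b):
    (o1,d1),(o2,d2)=a,b
    t=np.linalg.lstsq(np.c_[d1,-d2],o2-o1,rcond=None)[0]
    x,y=o1+t[0]*d1,o2+t[1]*d2
    return (x+y)/2,np.linalg.norm(x-y)
def proj(p,X):
    o,M,f,cx,cy=cam(p);c=M.T@(np.array(X)-o);return np.array([cx+f*c[0]/c[2],cy+f*c[1]/c[2]])
E
python3 - <<'E'
import cv2,numpy as np
from cell import r
from h import *
a=cv2.imread("pics/scene0.png");b=cv2.imread("pics/side0.png")
A=cv2.resize(a[180:260,170:270],None,fx=4,fy=4,interpolation=2)
B=cv2.resize(b[265:365,340:450],None,fx=3.2,fy=3.2,interpolation=2)
H=max(len(A),len(B));f=lambda i:cv2.copyMakeBorder(i,0,H-len(i),0,6,0)
cv2.imwrite("pics/crop1.png",np.hstack([f(A),f(B)]))
for n,i in(("scene",a),("side",b)):
    h=cv2.cvtColor(i,cv2.COLOR_BGR2HSV)
    m=cv2.inRange(h,(110,150,60),(125,255,255))
    k,l,st,c=cv2.connectedComponentsWithStats(m)
    for j in range(1,k):
        if st[j,4]>30: print(n,st[j],c[j].round(1))
ps,pd=r.camera_params("scene"),r.camera_params("side")
print(plane(ps,480,395,40),plane(pd,300,185,40))
E
```

```text
scene [622  90  18  37 220] [633.2 111.3]
scene [239 122  14  13  69] [245.5 127.9]
scene [137 171  17  13  82] [145.5 177.2]
scene [205 198  21  11 127] [215.3 203.5]
scene [626 218  14  61 549] [633.8 248.5]
side [391 283  28  26 351] [404.8 296. ]
side [475 346  36  37 583] [492.4 365.3]
side [290 363  19  40 319] [299.7 384.6]
[547.56699489 510.52262361  40.        ] [550.17764623 504.58854217  40.        ]
```

View pics/crop1.png

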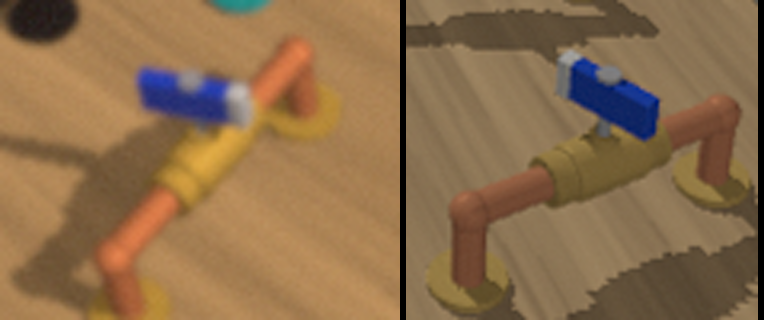

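Confirmed: left is the scene crop, right the side crop. Both show the blue bar with white tip on a brass housing in a copper pipe. Next I triangulate its centre cap, ends, pipe elbows and the yellow handle.

Run:
```python
from cell import r
from h import *
ps,pd=r.camera_params("scene"),r.camera_params("side")
P={}
for n,a,b in [("cap",(217.5,200),(403.1,288.75)),("white",(230,206.2),(390.3,288.1)),("blueend",(207,203),(416,301.5)),("elbow near",(244,192),(360,330.6)),("elbow far",(199.5,243.8),(438.1,298.8)),("yellowwhite",(312,275),(351.5,219))]:
    x,g=tri(ray(ps,*a),ray(pd,*b));P[n]=x;print(n,x.round(1),"gap",round(g,1))
d=P["white"]-P["blueend"];e=P["elbow far"]-P["elbow near"]
print("len",np.linalg.norm(d),"bar deg",np.degrees(np.arctan2(d[1],d[0])),"pipe deg",np.degrees(np.arctan2(e[1],e[0])),np.linalg.norm(e), (P["elbow far"]+P["elbow near"])/2)
print(r.read_state()["ee_rot"])
```

```text
cap [ 570.6 -166.2  117.8] gap 1.8
white [ 558.  -141.2  104.2] gap 1.5
blueend [ 585.2 -189.8  103.1] gap 2.5
elbow near [ 481.  -183.9   59. ] gap 4.7
elbow far [ 658.4 -146.5   58.3] gap 4.4
yellowwhite [580.8 126.4 108.3] gap 0.5
len 55.69441112111134 bar deg 119.26622314577827 pipe deg 11.919208311413444 181.25698370750862 [ 569.69364444 -165.19606378   58.64503605]
[-4.51281994e-04  9.90229005e-01  1.39450038e-01 -3.18355742e-05]
```

Run:
```python
from cell import r
from h import *
p=r.camera_params("wrist");s=r.read_state();t=s["eef_pos"]
o,M,*_=cam(p);print("axis",M[:,2], "off",o-t)
x=np.array([np.cos(.2798),np.sin(.2798),0])
for dz in(0,-120):
  for dx in (-30,0,40,80,120,160): print(dz,dx,proj(p,t+dx*x+np.array([0,0,dz])).round(0))
ps,pd=r.camera_params("scene"),r.camera_params("side")
print("black",tri(ray(ps,150,180),ray(pd,490,362)),"turq",tri(ray(ps,248,130),ray(pd,298,380)))
```

```text
axis [-0.27833889 -0.07827997 -0.95728768] off [ 79.00608342  21.51693517 147.71978825]
0 -30 [320. 376.]
0 0 [320. 321.]
0 40 [320. 237.]
0 80 [319. 140.]
0 120 [319.  26.]
0 160 [ 319. -111.]
-120 -30 [321. 280.]
-120 0 [321. 244.]
-120 40 [321. 193.]
-120 80 [321. 138.]
-120 120 [321.  77.]
-120 160 [321.  10.]
black (array([ 623.73819658, -351.50210447,  101.88352633]), np.float64(4.929582270317726)) turq (array([ 341.82960663, -299.83431784,  103.52544664]), np.float64(0.7389836411829337))
```

```bash
python3 -m pendant '[[[0,0.03,0.04],5],[[0,0.045,0.03],10],[[0.03,0.045,0],10],[[0.045,0.035,0],10],[[0.045,0.035,0],10]]' 0.06 12
```

```text
clock: 0.78
eef_pos: [272.1, -333.9, 308.0]
ee_rot: [-0.001, 0.857, 0.515, -0.001]
force: [0.5, -0.5, 0.6]
gripper_width: 60.1
```

```bash
python3 -m pendant '[[[0.05,0.03,0],10],[[0.05,0.03,0],10],[[0.05,0.03,0],10],[[0.05,0.03,-0.02],10],[[0.05,0.025,-0.02],10]]'; python3 -m pendant '[[[0.045,0.02,-0.03],7],[[0.005,0.002,0],0],[[0,0,0],0],[[0,0,0],0],[[0,0,0],0]]'
python3 - <<'E'
from cell import r
import cv2,pickle
p=r.camera_params("wrist");i=r.get_image("wrist");print(r.read_state()["eef_pos"])
pickle.dump(p,open("w1.pkl","wb"));cv2.imwrite("pics/wrist1.png",i[:,:,::-1])
E
```

```text
clock: 1.4
eef_pos: [528.9, -182.6, 269.0]
ee_rot: [0.002, 0.546, 0.838, -0.001]
force: [0.0, -0.9, 0.4]
gripper_width: 59.9
clock: 2.02
eef_pos: [580.4, -158.8, 237.5]
ee_rot: [0.001, 0.492, 0.871, -0.001]
force: [0.3, -0.1, -0.0]
gripper_width: 60.0
[ 580.46919657 -158.84512844  237.54752468]
```

View pics/wrist1.png

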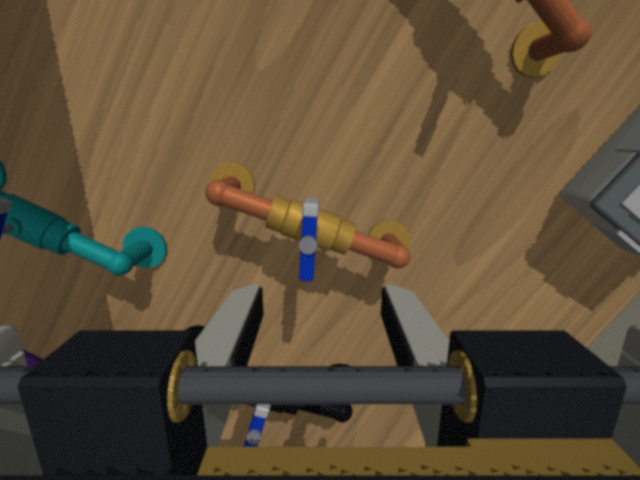

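Wrist view: the copper-pipe valve is at the centre, with its cap at (308,243), white tip at (311,205), blue end at (307,278), and elbows at (216,190) and (400,257). Turquoise is at left and black at the bottom. I'll measure this more exactly.

```bash
cat > meas.py <<'E'
import pickle,sys,cv2,numpy as np
from h import *
def meas(img,p,box,zb=116,zp=59):
    x0,y0,x1,y1=box
    h=cv2.cvtColor(img,cv2.COLOR_BGR2HSV);z=np.zeros(img.shape[:2],np.uint8)
    z[y0:y1,x0:x1]=1
    blue=cv2.inRange(h,(110,120,50),(128,255,255))*z
    cop=cv2.inRange(h,(4,120,110),(14,255,255))*z
    def pts(m,zz):
        k,l,st,c=cv2.connectedComponentsWithStats(m)
        m=np.isin(l,[j for j in range(1,k) if st[j,4]>60])
        v,u=np.nonzero(m)
        return np.c_[u,v],np.array([plane(p,a,b,zz)[:2] for a,b in zip(u,v)])
    out=[]
    for n,m,zz in(("blue",blue,zb),("pipe",cop,zp)):
        uv,q=pts(m,zz);vx,vy,cx,cy=cv2.fitLine(q.astype(np.float32),cv2.DIST_HUBER,0,.01,.01).ravel()
        print(n,len(uv),"deg",round(float(np.degrees(np.arctan2(vy,vx)))%180,2),"c",round(float(cx),1),round(float(cy),1),"bbox",uv.min(0),uv.max(0));out.append((vx,vy,cx,cy))
    return out
E
python3 - <<'E'
from meas import *
i=cv2.imread("pics/wrist1.png");p=pickle.load(open("w1.pkl","rb"))
meas(i,p,(195,150,430,290))
for n,u,v,z in(("cap",308,243,117),("white",311,200,116),("blueend",307,279,116),("e1",216,190,59),("e2",400,257,59)):print(n,plane(p,u,v,z).round(1))
cv2.imwrite("pics/crop2.png",cv2.resize(i[150:300,200:420],None,fx=3.6,fy=3.6,interpolation=2))
E
```

```text
blue 663 deg 117.29 c 575.5 -170.9 bbox [299 217] [316 280]
pipe 2286 deg 11.08 c 567.6 -163.5 bbox [205 176] [410 266]
cap [ 572.8 -165.2  117. ]
white [ 557.6 -135.   116. ]
blueend [ 587.7 -192.2  116. ]
e1 [ 482.6 -181.3   59. ]
e2 [ 663.  -147.9   59. ]
```

View pics/crop2.png

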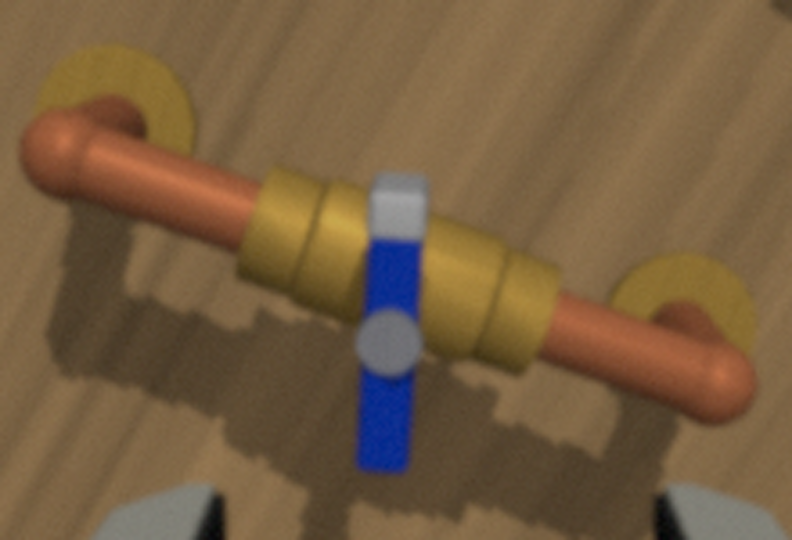

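Two-view checks agree: cap height 117.8 (expected about 116), bar about 64 mm long, handle about 17° open and within range. I'll align and start down.

```bash
python3 -m pendant '[[[-0.008,-0.0065,-0.02],-3.5],[[0,0,-0.03],0],[[0,0,-0.03],0],[[0,0,0],0],[[0,0,0],0]]' 0.06
python3 - <<'E'
from meas import *
from cell import r
s=r.read_state();q=s["ee_rot"];print(s["eef_pos"],np.degrees(2*np.arctan2(q[2],q[1])))
p=r.camera_params("wrist");i=r.get_image("wrist")[:,:,::-1].copy()
cv2.imwrite("pics/wrist2.png",i)
meas(i,p,(150,50,500,330))
E
```

```text
clock: 2.7
eef_pos: [572.0, -167.9, 160.3]
ee_rot: [0.005, 0.521, 0.854, -0.001]
force: [0.0, 0.7, 0.1]
gripper_width: 60.1
[ 571.96092398 -167.91061195  160.25060391] 117.23172971642035
blue 1203 deg 117.94 c 574.9 -170.1 bbox [313 241] [332 324]
pipe 3905 deg 11.09 c 566.6 -163.7 bbox [184 189] [453 288]
```

View pics/wrist2.png

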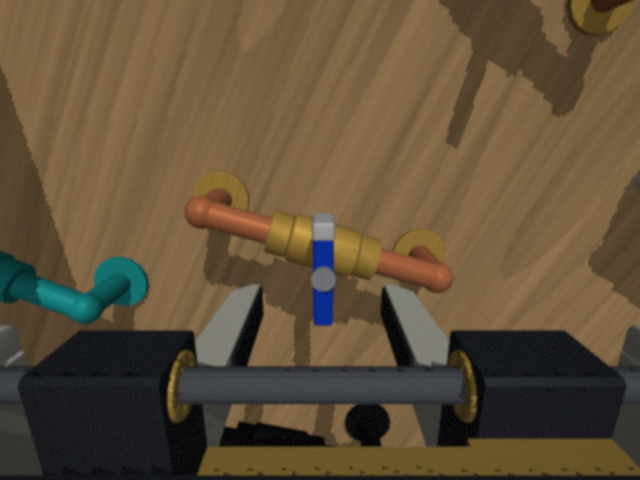

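The bar is centred between the fingers (cap at (323,279)) and parallel to the pads. Descending to grasp height, then closing.

```bash
python3 -m pendant '[[[0,0.002,-0.025],0.5],[[0,0.0005,-0.02],0],[[0,0,-0.011],0],[[0,0,0],0],[[0,0,0],0]]' 0.06
python3 - <<'E'
from meas import *
from cell import r
s=r.read_state();q=s["ee_rot"];print(s["eef_pos"],np.degrees(2*np.arctan2(q[2],q[1])))
p=r.camera_params("wrist");i=r.get_image("wrist")[:,:,::-1].copy()
cv2.imwrite("pics/wrist3.png",i)
meas(i,p,(150,50,500,390))
E
```

```text
clock: 3.38
eef_pos: [574.7, -166.5, 109.0]
ee_rot: [0.009, 0.517, 0.856, 0.0]
force: [-0.7, 0.7, 0.2]
gripper_width: 60.1
[ 574.70481945 -166.5214275   108.98066097] 117.73021349706244
blue 1601 deg 117.46 c 572.3 -164.6 bbox [304 276] [330 366]
pipe 5443 deg 11.63 c 559.6 -163.9 bbox [150 198] [476 325]
```

View pics/wrist3.png

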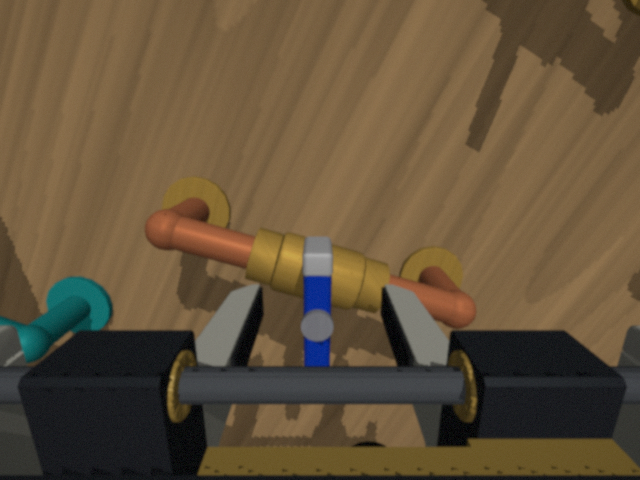

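```bash
python3 -m pendant '[[[-0.002,0.0005,-0.004],0],[[0,0,0],0],[[0,0,0],0],[[0,0,0],0],[[0,0,0],0]]' 0.0 20
python3 - <<'E'
from meas import *
from cell import r
s=r.read_state();q=s["ee_rot"];print(s["eef_pos"],np.degrees(2*np.arctan2(q[2],q[1])),s["gripper_width"],s["force"],s["torque"])
E
```

```text
clock: 4.05
eef_pos: [573.0, -166.1, 105.8]
ee_rot: [0.01, 0.517, 0.856, 0.001]
force: [0.8, -0.7, -0.4]
gripper_width: 14.7
[ 572.95139749 -166.13725924  105.76484731] 117.72780936780472 14.706683164424202 [ 0.84782192 -0.7325182  -0.44502892] [-0.03778547 -0.11076588 -0.01092024]
```

```bash
python3 -m pendant '[[[0,0,0],0],[[0,0,0],0],[[0,0,0],7],[[0,0,0],7],[[0,0,0],0]]'
python3 - <<'E'
from meas import *
from cell import r
s=r.read_state();q=s["ee_rot"];print(s["eef_pos"],np.degrees(2*np.arctan2(q[2],q[1])),s["gripper_width"],s["force"],s["torque"])
E
```

```text
clock: 4.68
eef_pos: [572.3, -166.4, 105.7]
ee_rot: [0.009, 0.406, 0.914, 0.001]
force: [-0.3, -0.2, 1.0]
gripper_width: 11.6
[ 572.33503846 -166.43929793  105.69931129] 132.06205446724866 11.556232681745263 [-0.28585461 -0.18335976  0.96421598] [-0.29600879  0.15789579  0.04710533]
```

Gripped at 11.6 mm (the bar is 12 mm) and turning smoothly with low force. 14° remain.

```bash
python3 -m pendant '[[[0,0,0],7],[[0,0,0],7],[[0,0,0],0],[[0,0,0],0],[[0,0,0],0]]'
python3 - <<'E'
from meas import *
from cell import r
s=r.read_state();q=s["ee_rot"];print(s["eef_pos"],np.degrees(2*np.arctan2(q[2],q[1])),s["gripper_width"],s["force"],s["torque"])
p=r.camera_params("wrist");i=r.get_image("wrist")[:,:,::-1].copy()
cv2.imwrite("pics/wrist4.png",i)
E
```

```text
clock: 5.3
eef_pos: [572.5, -166.3, 105.7]
ee_rot: [0.009, 0.296, 0.955, 0.002]
force: [-0.1, -0.1, 0.6]
gripper_width: 12.0
[ 572.49824148 -166.32071921  105.72245547] 145.54745773918253 12.04340621841644 [-0.12486886 -0.07639361  0.5874886 ] [-0.22124897  0.08032717  0.07425753]
```

View pics/wrist4.png

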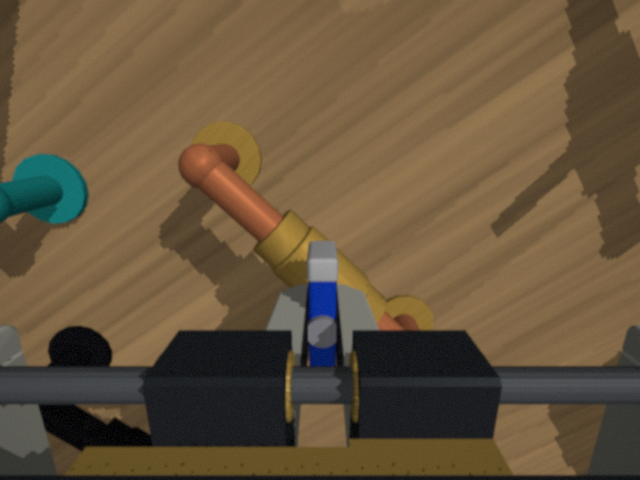

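The handle (white tip (322,262), cap (322,330)) is now diagonal to the pipe and still centred in the jaws. Releasing, rising and checking the angle.

```bash
python3 -m pendant '[[[0,0,0],0],[[0,0,0],0],[[0,0,0],0],[[0,0,0.02],0],[[0,0,0.03],0]]' 0.06
python3 -m pendant '[[[0,0,0.04],0],[[0,0,0.04],0],[[0,0,0.02],0],[[0,0,0],0],[[0,0,0],0]]'
python3 - <<'E'
from meas import *
from cell import r
s=r.read_state();q=s["ee_rot"];print(s["eef_pos"],np.degrees(2*np.arctan2(q[2],q[1])))
p=r.camera_params("wrist");i=r.get_image("wrist")[:,:,::-1].copy()
pickle.dump(p,open("w5.pkl","wb"))
cv2.imwrite("pics/wrist5.png",i)
meas(i,p,(150,80,480,330))
E
```

```text
clock: 5.98
eef_pos: [571.5, -165.8, 154.7]
ee_rot: [0.007, 0.297, 0.955, 0.003]
force: [0.3, -0.1, 0.9]
gripper_width: 56.9
clock: 6.6
eef_pos: [571.6, -165.7, 258.7]
ee_rot: [0.008, 0.298, 0.955, 0.003]
force: [0.2, 0.7, -0.6]
gripper_width: 59.9
[ 571.55048769 -165.67737543  258.74982043] 145.37369860521954
blue 573 deg 145.35 c 577.3 -169.1 bbox [314 208] [327 267]
pipe 2013 deg 11.09 c 562.4 -164.8 bbox [241 139] [392 283]
```

View pics/wrist5.png

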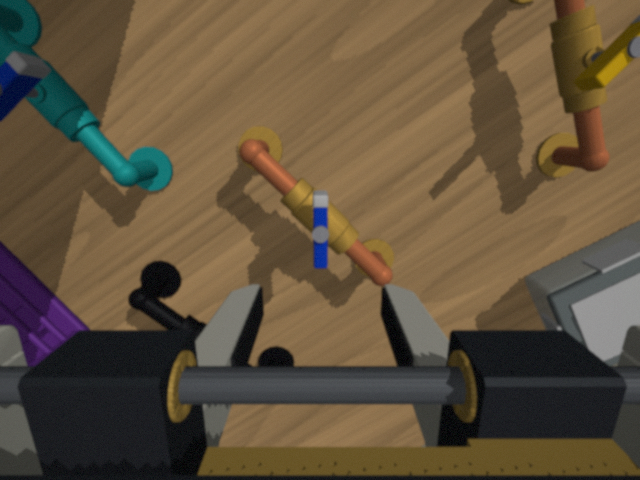

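Run:
```python
from meas import *
from cell import r
p=pickle.load(open("w5.pkl","rb"))
a,b=plane(p,254,150,59),plane(p,386,275,59);print(a,b,np.degrees(np.arctan2(*(b-a)[1::-1])))
a,b=plane(p,320,194,116),plane(p,320.5,268,116);print(a,b,np.degrees(np.arctan2(*(a-b)[1::-1])),np.linalg.norm(a-b))
P=[]
for n in("scene","side"):
    i=r.get_image(n)[:,:,::-1].copy();cv2.imwrite(f"pics/{n}6.png",i);P.append(i)
o=[cv2.imread("pics/scene0.png"),cv2.imread("pics/side0.png")]
d=lambda k,x0,y0,x1,y1:cv2.absdiff(P[k][y0:y1,x0:x1],o[k][y0:y1,x0:x1]).mean()
print("cup diff",d(0,440,355,515,420),d(1,285,165,316,205),"yellow",d(0,285,255,320,285))
f=lambda i:cv2.resize(i,(380,380),interpolation=2)
cv2.imwrite("pics/cmp6.png",np.hstack([f(P[0][170:330,160:360]),f(P[1][200:380,320:500])]))
```

```text
[ 484.9707371  -179.87943755   59.        ] [ 663.6682202  -144.37002511   59.        ] 11.238980423304245
[ 545.87287633 -147.35149215  116.        ] [ 599.18494885 -183.71479209  116.        ] 145.70273595063645 64.53267899548018
cup diff 3.627965811965812 0.8470430107526882 yellow 3.945079365079365
```

View pics/cmp6.png

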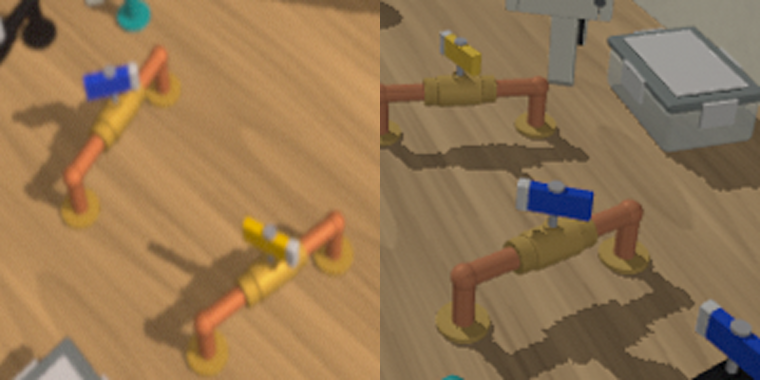

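The left crop (scene) and right crop (side) show the blue handle free and diagonal to its pipe, with the yellow handle unmoved. The angle measures 44.3–44.5°, and the gripper is about 150 mm clear above. Handing in.

```bash
python3 -c "
from cell import r
print(r.close_job(), r.read_state()['clock'])"
```

```text
the job is handed in; nothing more can be done
the job is handed in; nothing more can be done
```

The blue valve on the copper pipe is set to about half open. I gripped the handle, turned it about 28° counter-clockwise from its starting 17°, let go and rose clear, at about 6.7 s on the clock.

- **Handle angle:** the wrist camera put it at 44.3° by line fits and 44.5° by end points. The first scene/side triangulation gave a pipe direction about 0.8° different (11.9° against 11.1°), which would make the angle about 43.5°. I trusted the closer wrist views.
- **Handle position and size:** the centre-cap height triangulated at 117.8 mm against the 116 mm given. The bar measured 64.5 mm against 64 mm.
- **Yellow valve and cup:** before-and-after pictures showed no visible change to the yellow valve. The cup I checked only by picture difference, which was small in both views.
- **Contact:** every force reading stayed around 1 N, and the open gripper was about 150 mm above the handle at hand-in.

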